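# Fetch the green-capped sample jar out of the isolator and stand it on the balance

## Robot

A 7-joint arm with a two-finger parallel gripper is mounted at the origin on the work surface. World frame = base frame: x ahead of the robot, y to its left, z up, the work surface at z = 0. Lengths are in mm, angles in rad, forces in N, time in s.
With the tool pointing down it reaches from about 350 to 775 mm from the base axis. Payload 3.1 kg.
Tool frame: the origin (TCP) lies midway between the tips of the shut fingers; the grasp point (between the pads) lies robot.hold_point_z behind it (robot.hold_point_z is the distance from the TCP to the grasp point, in mm); z points along the fingers, y is the direction in which the jaws open and shut (so a half turn about z gives the same grasp; the last joint's range is limited). The gripper opens to 85 mm and grips with 20 to 120 N. Pads are 22 mm wide; open, the fingers measure 114 mm over their backs; the gripper's body (76 mm by 85 mm) begins 54 mm behind the grasp point. The pads swing forward as they close: fully open they stand 13 mm farther back than shut.
Start: joints at [-1.159, 0.311, 0.014, 1.512, -0.004, 1.319, -0.027], TCP at [241.088, 494.362, 231.304] pointing down, gripper open.
Joint ranges: [-2.7, 2.7], [-0.3, 1.91], [-1.27, 1.3], [0.12, 2.57], [-1.44, 4.58], [0.2, 2.03], [-3.05, 3.05]. Speed limits (rad/s): [2.79, 2.79, 3.14, 3.14, 3.14, 3.14, 3.14].

## Interface

Orientations are given as a rotation vector (axis times angle).
In Python, from cell import robot gives the robot as it stands. The module is installed in compiled form; this text tells all that it offers.
- The arm moves only by the tool step_arm, never from a script. Its argument "commands" is one flat list of numbers, 7 for each row, row after row: the shift along the world's x, y, z in mm, then the turn, a rotation vector about the world's x, y, z in rad, then the closure in counts, from 0 (fully open) to 255 (shut). A call has 1 to 8 rows; each row shifts and turns the commanded pose from where the row before left it; what a row does not reach is not made up. A row lasts 1/8 s, in which the tool goes at most 62.5 mm and 10.7 degrees, less where a joint would pass 70% of its speed; a pose out of reach is approached as far as the arm can. A call is refused whole if a number of a shift passes 62.5 or a number of a turn 0.188, either way. A call with a gripper value outside its range is refused whole. The fingers move at their own pace and stop on an object; "newtons" is the grip in N (left out, the last holds). Time passes only in rows, so rows that do not move let the fingers close. It gives the time, the measured TCP pose, the force and the opening at its end, in the units of the state.
- robot.read_state(): the state, without advancing time (a new reading comes with each control period).
- robot.get_image(name): name is "side" or "top" or "wrist"; returns a dict with "color" (480x640x3 uint8, blue, green, red), "K" (3x3 intrinsics, pixels), "camera_from_world" (4x4, takes a point from world to camera coordinates); the wrist camera has in their place "mount" (4x4, takes a point from camera to tool coordinates, whose origin is the TCP and whose axes are the flange's). Camera axes: x right, y down, z forward; pixel columns grow to the right and rows downward; lengths in mm; the calibration is good to about 2 mm. A picture is of the moment at which its call begins: read the wrist's pose just before it. There is no depth.
- robot.sign_off(): hands the job in, once; it reports no verdict.
The state is a dict: "time_s": time; "joint_pos": joint angles; "qvel": joint speeds; "joint_efforts": joint torques, N m; "position": TCP position; "tcp_rot": TCP orientation; "force": force on the tool from outside, world axes, zero at the start; "moment": the same for the moment, N m; "width": finger opening in mm.
Only numpy, scipy, OpenCV 4.12 (cv2) and the standard library are available. Lean on these libraries where they do the work, as an engineer would, in place of code of your own. Each camera call takes 0.05 s, during which the arm holds its last target.

## Task

Reach down through the round port in the isolator's roof, lift the green-capped sample jar off its pedestal, bring it out through the port and set it down gently, upright, in the middle of the balance pan, then let go. Leave the orange-capped jar standing undisturbed on its own pedestal.

Things in the scene. Friction and masses are not known exactly. Their poses are not given: they have to be found in the camera images.
- green_jar_center (a point): Centre (half-way up) of the jar to fetch: a rigid upright cylinder, 34 mm in diameter all the way up and 56 mm tall, about 0.05 to 0.1 kg, amber below with a green cap (the cap is its top 16 mm). z axis up along the jar. It stands loose on one of the isolator's two pedestals, within about 10 mm of that pedestal's centre; which of the two varies. Its cap top is 12 mm below the top face of the isolator's roof.
- orange_jar_center (a point): Centre (half-way up) of the other jar, same shape and size but with an orange cap, on the other pedestal. It must stay put.
- isolator: Fixed box 330 mm (its x) by 190 mm (its y) by 190 mm tall; origin at the centre of its underside, on the bench; z up. Clear walls all round, 7 mm thick, and a white roof 6 mm thick (z = 184 to 190 mm) with two round ports, each 140 mm in diameter with a black rim, centred at x = -78 mm and x = +78 mm, y = 0. Under the centre of each port stands a fixed pedestal with a black round top, 60 mm in diameter, at z = 122 mm. The only way in is down through the ports.
- pan (a point): Centre of the top face of the balance's round steel pan, 120 mm in diameter, flat and fixed (it does not sink), 55 mm above the bench. z axis up; the white balance body (150 mm wide along y, top 44 mm above the bench) extends 75 mm to +x and 140 mm to -x from the pan centre, in its own axes, and carries a display on its -x end.

How it is judged:
By the outcome, as a careful person would: the job done as asked, in the order asked, and still so for the second after the job is handed in, with the robot touching nothing.
It also fails if it takes over 48 s, if anything falls off the work surface, if the arm or the gripper's body presses on something with over 40 N, if the wrist force passes 120 N, or if a joint passes its speed limit or range.

## Working session

There is one attempt and no reset: what is moved stays moved. The work goes in short steps, Python scripts to look and compute and a tool call to move; the robot and the scene stay as the last step left them, time stands still between calls to the robot, and variables do not carry over. Pictures are saved under pics/ and viewed, and the job is handed in when it is done.

Besides the shell and the picture viewer there is one more tool, called after "Request:" in YAML: its name, and indented under it one key for each argument. step_arm: Moves the arm, as the interface text tells. Its arguments: {"type":"object","properties":{"commands":{"type":"array"},"newtons":{"type":"number"}},"required":["commands"]}

```bash
mkdir -p pics; python3 - <<'E'
from cell import robot
import cv2
s=robot.read_state()
for k,v in s.items(): print(k,v)
print(robot.hold_point_z)
for n in("side","top","wrist"):
    d=robot.get_image(n); cv2.imwrite(f"pics/{n}0.png",d["color"]); print(n,{k:v.tolist() for k,v in d.items() if k!="color"})
E
```

```text
time_s 0.0
joint_pos [-1.15871394  0.31174352  0.01398146  1.51305285 -0.00438792  1.31918945
 -0.02716085]
qvel [-7.34528371e-04 -6.83836951e-04  8.63406250e-04  6.59183266e-04
 -2.66371792e-05  1.48092515e-04 -6.32150227e-04]
joint_efforts [-9.00117152e-05 -3.79913914e+01  1.45722348e-01 -2.30590457e+01
  1.20456802e-02  1.36010611e-02 -1.36021592e-05]
position [240.7730033  493.69195759 230.21294694]
tcp_rot [-0.70640542 -3.06070119  0.0036492 ]
force [-0.15621271 -0.89506217  0.46995746]
moment [-0.01924663  0.00614121 -0.04333541]
width 85.78733419097831
18.700000000000003
side {'K': [[555.2843798918274, 0.0, 314.6960495967112], [0.0, 555.2843798918274, 246.93522860161573], [0.0, 0.0, 1.0]], 'camera_from_world': [[0.873306692799421, -0.48710804001179975, -0.007821615408644038, -504.5163164453086], [-0.2533663476159484, -0.44041514752105926, -0.8613013361941091, 233.5343258567031], [0.41610204782900573, 0.7541619555439444, -0.5080342809325383, 757.8176693351087], [0.0, 0.0, 0.0, 1.0]]}
top {'K': [[506.71504033854086, 0.0, 316.2723039132331], [0.0, 506.71504033854086, 240.86150313774857], [0.0, 0.0, 1.0]], 'camera_from_world': [[-0.0022878589810111155, -0.9999973820276066, -4.04872331443541e-05, -13.878784288451689], [-0.9816383239738863, 0.002253578423898744, -0.19073836082452533, 562.3614436057187], [0.19073795271791738, -0.00039663865214955907, -0.9816409099414904, 941.549045166464], [0.0, 0.0, 0.0, 1.0]]}
wrist {'K': [[363.8707611350045, 0.0, 319.31477679362587], [0.0, 363.8707611350045, 236.09086178783622], [0.0, 0.0, 1.0]], 'mount': [[-0.0009685840393333878, -0.9483931757900833, -0.3170953262975604, 82.27414156640518], [0.9999993053731573, -0.000705625115020219, -0.0009441114325875556, 0.0003626459896821643], [0.0006716384137602724, -0.31709602048590035, 0.9483932004679514, -143.18288751425538], [0.0, 0.0, 0.0, 1.0]]}
```

View pics/side0.png

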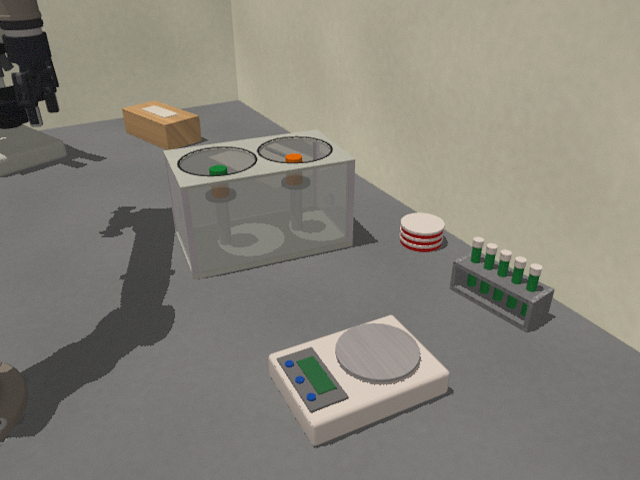

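View pics/top0.png

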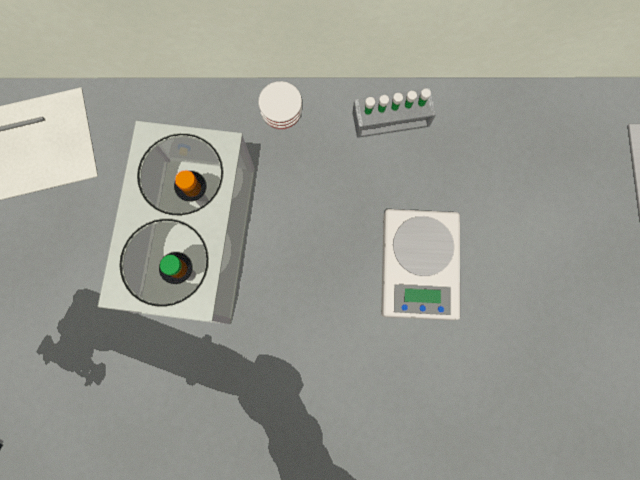

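View pics/wrist0.png

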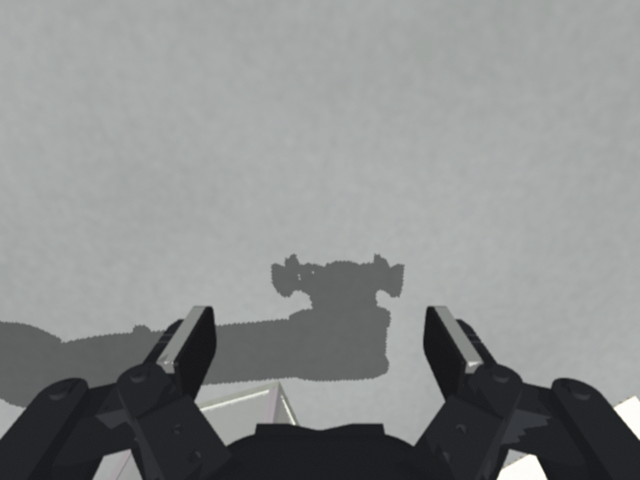

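The side view shows the green cap near (218,170), orange near (293,158) and the pan near (378,352). In the top view they are at (170,265), (186,182) and (423,246). Next I'll enlarge these areas.

```bash
python3 - <<'E'
import cv2, numpy as np
def crop(n,x,y,w,h,f):
    c=cv2.imread(f"pics/{n}0.png")[y:y+h,x:x+w]; return cv2.resize(c,None,fx=f,fy=f,interpolation=cv2.INTER_CUBIC)
cv2.imwrite("pics/c1.png",crop("side",160,125,200,150,4))
cv2.imwrite("pics/c2.png",crop("top",95,115,170,215,2.7))
cv2.imwrite("pics/c3.png",np.hstack([crop("side",260,310,200,130,2),crop("top",375,200,100,130/1,2)] ) if 0 else crop("side",260,310,200,130,4))
cv2.imwrite("pics/c4.png",crop("top",375,200,100,130,4))
for n in("side","top"):
    im=cv2.imread(f"pics/{n}0.png"); hsv=cv2.cvtColor(im,cv2.COLOR_BGR2HSV)
    for nm,lo,hi,roi in(("g",(50,120,40),(75,255,255),(100,120,330,330)),("o",(8,200,150),(20,255,255),(100,120,330,330))):
        m=cv2.inRange(hsv,lo,hi); k=np.zeros_like(m); k[roi[1]:roi[3],roi[0]:roi[2]]=1; m*=k
        N,l,st,c=cv2.connectedComponentsWithStats(m)
        for i in range(1,N):
            if st[i,4]>30: print(n,nm,st[i],c[i])
E
```

```text
side g [209 165  18  11 154] [217.81818182 169.85714286]
side o [286 154  16   8  85] [293.16470588 156.83529412]
top g [160 254  21  22 350] [169.93714286 264.58857143]
top o [176 171  19  19 282] [184.70921986 179.72695035]
```

View pics/c1.png

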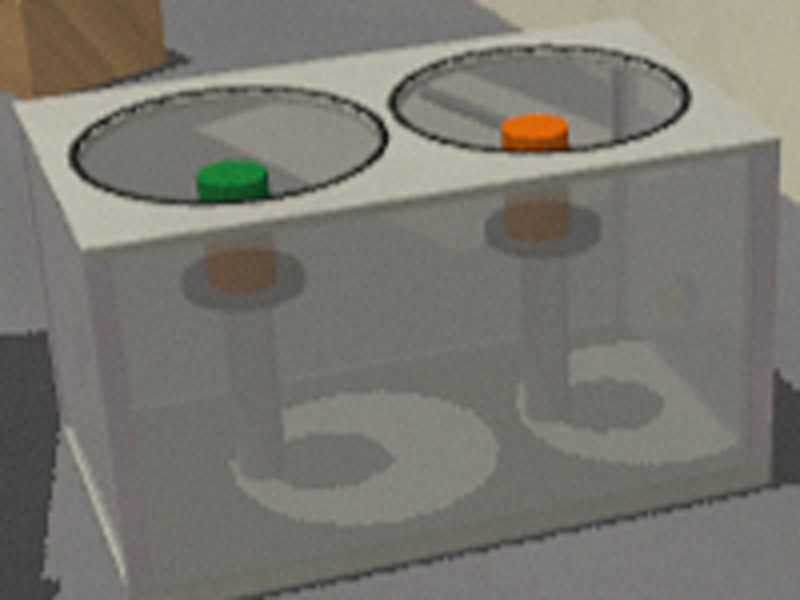

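View pics/c2.png

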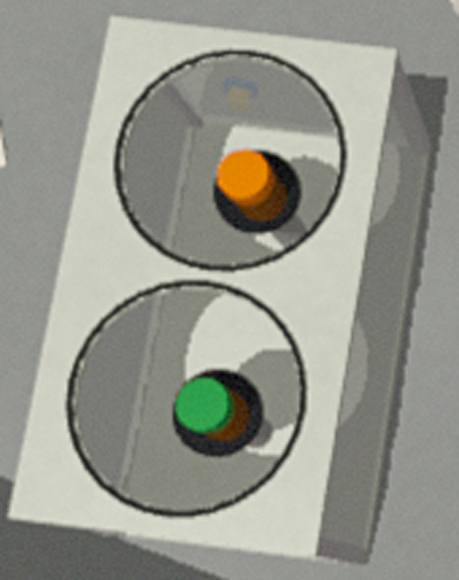

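View pics/c3.png

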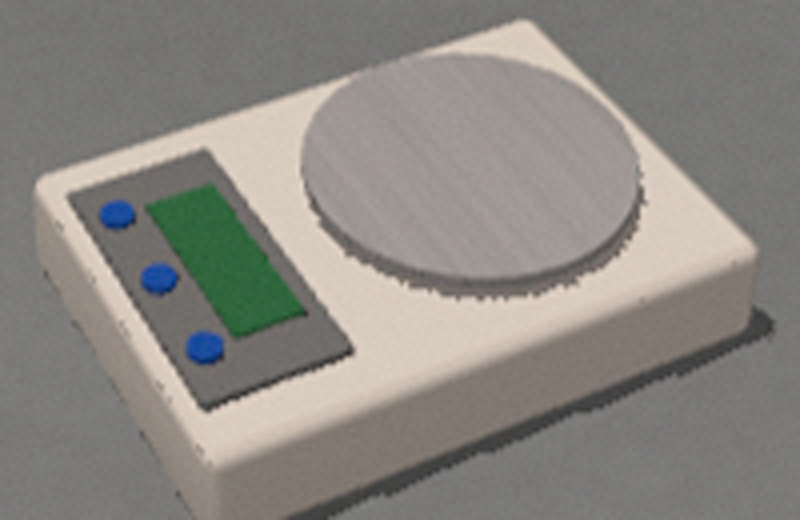

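View pics/c4.png

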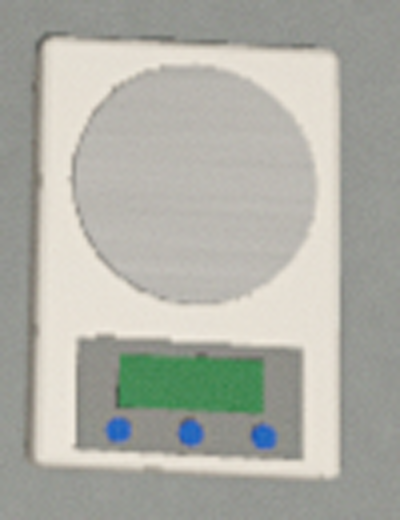

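```bash
cat >h.py <<'E'
import numpy as np, cv2
Ks={'side':[[555.2843798918274,0,314.6960495967112],[0,555.2843798918274,246.93522860161573],[0,0,1]],'top':[[506.71504033854086,0,316.2723039132331],[0,506.71504033854086,240.86150313774857],[0,0,1]]}
Ts={'side': [[0.873306692799421, -0.48710804001179975, -0.007821615408644038, -504.5163164453086], [-0.2533663476159484, -0.44041514752105926, -0.8613013361941091, 233.5343258567031], [0.41610204782900573, 0.7541619555439444, -0.5080342809325383, 757.8176693351087]],
'top':[[-0.0022878589810111155, -0.9999973820276066, -4.04872331443541e-05, -13.878784288451689], [-0.9816383239738863, 0.002253578423898744, -0.19073836082452533, 562.3614436057187], [0.19073795271791738, -0.00039663865214955907, -0.9816409099414904, 941.549045166464]]}
P={n:np.array(Ks[n])@np.array(Ts[n]) for n in Ks}
def proj(n,X):
    q=P[n]@np.append(X,1); return q[:2]/q[2]
def tri(s,t):
    X=cv2.triangulatePoints(P['side'],P['top'],np.array(s,float),np.array(t,float)).ravel(); X=X[:3]/X[3]
    return X, proj('side',X)-s, proj('top',X)-t
def ray(n,uv,z):
    M=P[n]; A=np.c_[M[:,0],M[:,1],M[:,2]*z+M[:,3]]
    q=np.linalg.solve(A,[uv[0],uv[1],1]); return q[:2]/q[2]
E
python3 - <<'E'
from h import *
np.set_printoptions(precision=1,suppress=True)
for n,s,t,z in [("gcap",(218.25,168),(170.2,265),178),("ocap",(293.75,156.75),(185,179.8),178),("gport",(217.3,161.4),(164.3,262.6),190),("oport",(294.9,149.8),(180.4,174.1),190),("pan",(377.75,351.75),(423.6,246.1),55)]:
    print(n,*tri(s,t),"at z:",ray('side',s,z),ray('top',t,z))
E
```

```text
gcap [498.6 232.8 178.5] [-0.8  0.1] [ 0.3 -1. ] at z: [500.5 233.8] [497.  233.3]
ocap [650.1 215.  177.1] [-0.7  0.2] [ 0.4 -0.9] at z: [650.7 213. ] [648.1 215.3]
gport [500.8 240.  188.9] [-0.6  0.1] [ 0.2 -0.8] at z: [501.1 237.2] [499.4 240. ]
oport [656.2 220.5 188.7] [-0.5  0.1] [ 0.3 -0.7] at z: [655.9 217.6] [654.6 220.5]
pan [ 553.2 -226.9   50.7] [-0.7  0.2] [ 0.3 -0.6] at z: [ 551.4 -231. ] [ 551.2 -225.4]
```

Every check fits: cap tops measure 178.5 and 177 mm, the ports 189 mm and 157 mm apart, and both are within reach. Next I'll hover over the green jar with the jaws along the isolator's long axis.

Request:
step_arm:
  commands: [32,-32.5,5,0,0,-0.155,0,32,-32.5,5,0,0,-0.155,0,32,-32.5,5,0,0,-0.155,0,32,-32.5,5,0,0,-0.155,0,32,-32.5,5,0,0,-0.155,0,32,-32.5,5,0,0,-0.155,0,32,-32.5,5,0,0,-0.155,0,32,-32.5,5,0,0,-0.155,0]

```text
time_s: 1.15
position: [497.7, 233.3, 271.2]
tcp_rot: [-2.358, -2.075, 0.001]
force: [0.5, 0.7, -0.6]
width: 85.6
```

Request:
step_arm:
  commands: [0,0,0,0,0,0,0,0,0,0,0,0,0,0,0,0,0,0,0,0,0]
  newtons: 30

```text
time_s: 1.52
position: [495.8, 236.1, 270.9]
tcp_rot: [-2.349, -2.084, 0.001]
force: [-0.6, 0.7, 0.2]
width: 85.7
```

```bash
cat >>h.py <<'E'
from scipy.spatial.transform import Rotation as R
def wproj(st,d,X):
    Rt=R.from_rotvec(st['tcp_rot']).as_matrix(); t=Rt.T@(np.array(X)-st['position'])
    M=np.array(d['mount']); c=M[:3,:3].T@(t-M[:3,3]); q=np.array(d['K'])@c; return q[:2]/q[2]
def wray(st,d,uv,z):
    Rt=R.from_rotvec(st['tcp_rot']).as_matrix(); M=np.array(d['mount'])
    o=np.array(st['position'])+Rt@M[:3,3]; v=Rt@M[:3,:3]@np.linalg.inv(np.array(d['K']))@[uv[0],uv[1],1]
    return (o+v*(z-o[2])/v[2])[:2]
def snap(robot,n,name):
    st=robot.read_state(); d=robot.get_image(n); cv2.imwrite(f"pics/{name}.png",d['color']); return st,d
E
python3 - <<'E'
from h import *; from cell import robot
import pickle
np.set_printoptions(precision=3,suppress=True)
st,d=snap(robot,"wrist","w1"); snap(robot,"side","s1")
pickle.dump((st,d),open("w1.pkl","wb"))
print(st['time_s'],st['position'],st['tcp_rot'],st['joint_pos'],st['force'],st['width'])
print(R.from_rotvec(st['tcp_rot']).as_matrix())
print(wproj(st,d,[498.6,232.8,178]))
E
```

```text
1.525 [495.82  236.084 270.857] [-2.349 -2.084  0.001] [-0.772  0.302  0.396  1.451 -0.117  1.413 -0.492] [-0.617  0.651  0.17 ] 85.66570903581105
[[ 0.119  0.993 -0.001]
 [ 0.993 -0.119  0.001]
 [ 0.    -0.001 -1.   ]]
[325.254 243.89 ]
```

View pics/w1.png

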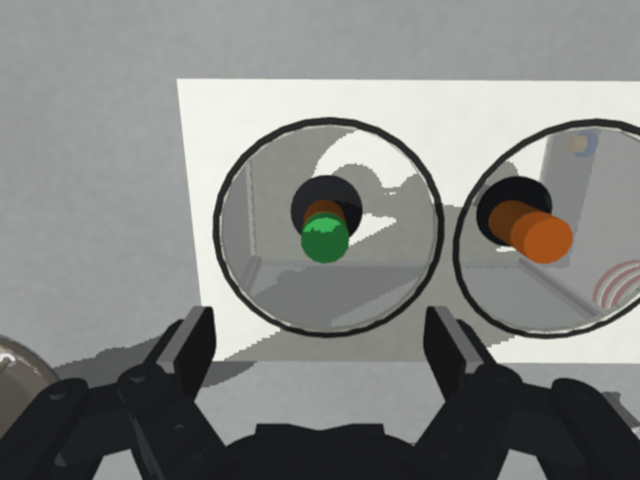

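View pics/s1.png

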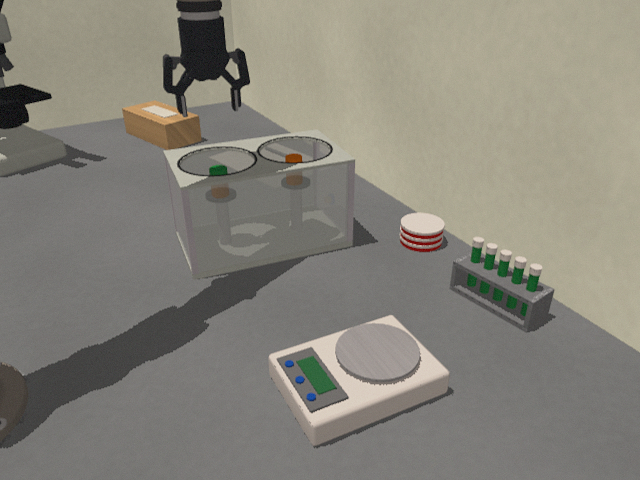

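The wrist view shows the green cap top near (325,240), inside a port rim spanning about x 214–443 and y 118–337. I'll enlarge it.

```bash
python3 - <<'E'
import cv2
im=cv2.imread("pics/w1.png")[160:300,240:420]
cv2.imwrite("pics/w1c.png",cv2.resize(im,None,fx=4.2,fy=4.2,interpolation=cv2.INTER_CUBIC))
E
```

```text
(no output)
```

View pics/w1c.png

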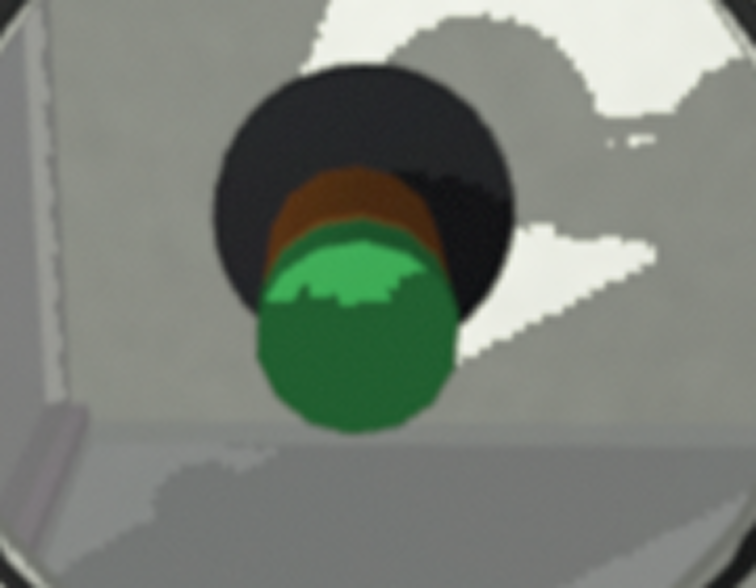

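```bash
python3 - <<'E'
from h import *; import pickle
np.set_printoptions(precision=1,suppress=True)
st,d=pickle.load(open("w1.pkl","rb"))
print("cap",wray(st,d,(325.3,240),178),"ped",wray(st,d,(326.8,211),122),"port",wray(st,d,(328.5,227.5),190))
# height check: wrist x top triangulation
for z in (170,178,186): print(z,wray(st,d,(325.3,240),z),ray('top',(170.2,265),z),ray('side',(218.25,168),z))
E
```

```text
cap [499.  235.6] ped [501.6 241.3] port [502.3 248. ]
170 [498.7 232.8] [498.2 235.7] [506.7 252.5]
178 [499.  235.6] [497.  233.3] [500.5 233.8]
186 [499.2 238.4] [495.9 231. ] [494.2 215. ]
```

Three views agree on the cap centre at about (499, 235, 178), and the pedestal at (501.6, 241). I'll centre there, half-close the jaws for clearance and go down to just above the roof.

Request:
step_arm:
  commands: [3,-1,0,0,0,0,70,0,0,-20,0,0,0,70,0,0,-20,0,0,0,70,0,0,-20,0,0,0,70,0,0,0,0,0,0,70,0,0,0,0,0,0,70]

```text
time_s: 2.38
position: [500.6, 233.6, 212.1]
tcp_rot: [2.353, 2.081, 0.002]
force: [0.5, -0.4, 0.2]
width: 62.3
```

```bash
python3 - <<'E'
from h import *; from cell import robot
st,d=snap(robot,"wrist","w2"); snap(robot,"side","s2")
import pickle; pickle.dump((st,d),open("w2.pkl","wb"))
print(st['time_s'],st['position'],st['tcp_rot'],st['force'],st['width'])
print(wproj(st,d,[499,235,178]),wproj(st,d,list(st['position'][:2])+[178]))
E
```

```text
2.375 [500.59939909 233.61182175 212.14399072] [2.35314926e+00 2.08069631e+00 2.06252627e-03] [ 0.46286018 -0.44275876  0.19017144] 62.27605246851844
[317.36888496 273.895113  ] [320.66811514 275.91882021]
```

View pics/w2.png

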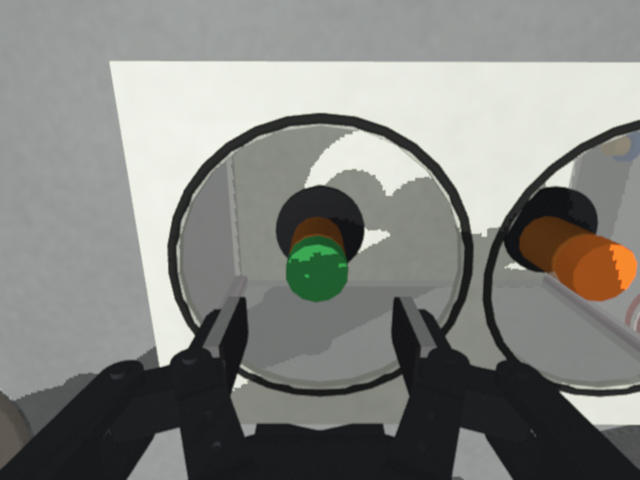

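View pics/s2.png

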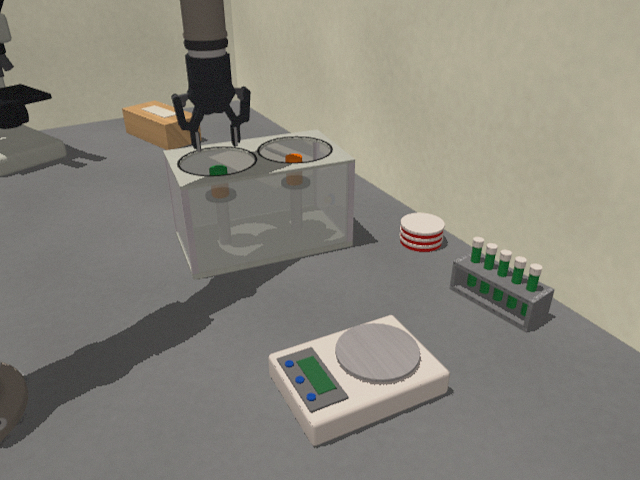

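The cap top in the wrist view is at about (317,272), and the model predicted (317,274). That puts it at (499, 235.5). I'll correct by (-1.5, +2) and go down to TCP z of about 138.

Request:
step_arm:
  commands: [-1.5,2,-10,0,0,0,70,0,0,-15,0,0,0,70,0,0,-15,0,0,0,70,0,0,-15,0,0,0,70,0,0,-12,0,0,0,70,0,0,-7,0,0,0,70,0,0,0,0,0,0,70,0,0,0,0,0,0,70]

```text
time_s: 3.48
position: [499.1, 235.5, 137.8]
tcp_rot: [2.354, 2.081, 0.002]
force: [1.1, -0.3, -0.4]
width: 61.8
```

```bash
python3 - <<'E'
from h import *; from cell import robot
st,d=snap(robot,"wrist","w3"); _,e=snap(robot,"side","s3")
cv2.imwrite("pics/s3c.png",cv2.resize(e['color'][60:260,150:380],None,fx=3,fy=3))
print(st['time_s'],st['position'],st['tcp_rot'],st['force'],st['width'])
E
```

```text
3.475 [499.06119347 235.50762319 137.8423555 ] [2.35352018e+00 2.08052795e+00 1.81277400e-03] [ 1.09108783 -0.26365117 -0.41529252] 61.82866554324748
```

View pics/w3.png

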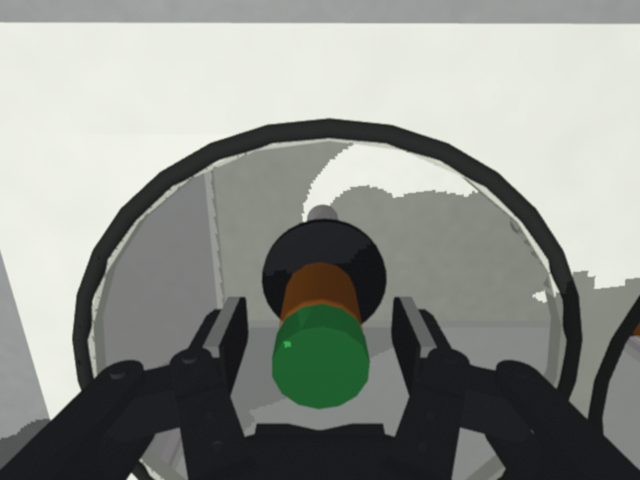

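View pics/s3c.png

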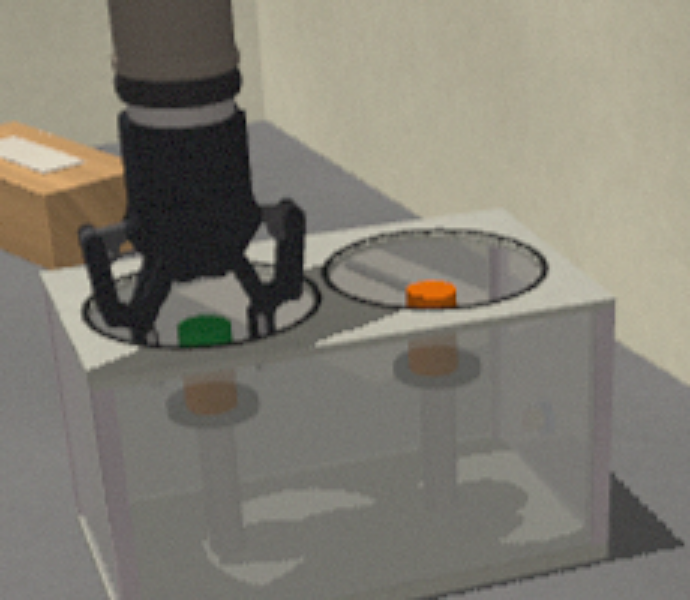

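The jar is centred between the pads: the cap is at column 321 and the pads are at 240 and 398. Now I'll close.

Request:
step_arm:
  commands: [0,0,0,0,0,0,110,0,0,0,0,0,0,140,0,0,0,0,0,0,170,0,0,0,0,0,0,200,0,0,0,0,0,0,200,0,0,0,0,0,0,200,0,0,0,0,0,0,200]
  newtons: 35

```text
time_s: 4.45
position: [498.9, 235.5, 137.6]
tcp_rot: [2.354, 2.081, 0.001]
force: [-0.6, 0.2, 2.3]
width: 33.4
```

Gripped at 33.4 mm, as expected for a 34 mm jar. I'll lift it straight up.

Request:
step_arm:
  commands: [0,0,5,0,0,0,200,0,0,12,0,0,0,200,0,0,20,0,0,0,200,0,0,20,0,0,0,200,0,0,25,0,0,0,200,0,0,25,0,0,0,200,0,0,15,0,0,0,200,0,0,0,0,0,0,200]

```text
time_s: 5.45
position: [499.3, 235.6, 260.5]
tcp_rot: [2.353, 2.08, 0.004]
force: [0.2, -0.7, -1.3]
width: 33.2
```

```bash
python3 - <<'E'
from h import *; from cell import robot
st,d=snap(robot,"side","s4")
print(st['time_s'],st['position'],st['force'],st['width'])
E
```

```text
5.45 [499.25462538 235.58326575 260.54680912] [ 0.20002816 -0.6915035  -1.34029053] 33.183330577385874
```

View pics/s4.png

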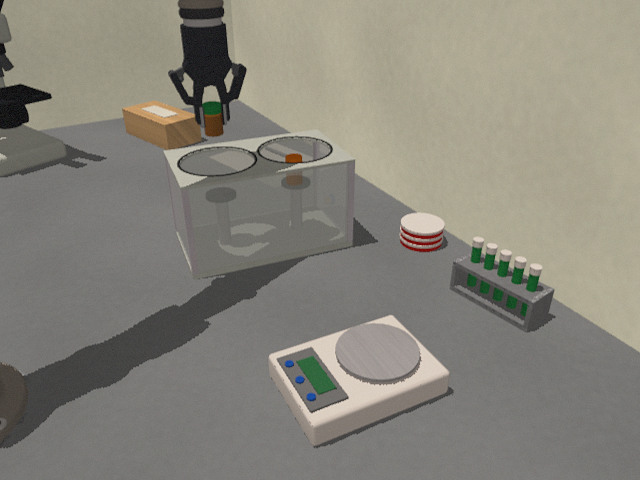

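The jar is out, clear of the roof and upright, and the orange jar is still standing. I'll carry it over the pan.

Request:
step_arm:
  commands: [2,-15,0,0,0,0,200,4,-30,0,0,0,0,200,4,-34,0,0,0,0,200,4,-34,0,0,0,0,200,4,-34,0,0,0,0,200,4,-34,0,0,0,0,200,4,-34,0,0,0,0,200,4,-34,0,0,0,0,200]

```text
time_s: 6.5
position: [527.6, -16.2, 258.2]
tcp_rot: [-2.355, -2.078, 0.003]
force: [0.5, -0.9, -0.9]
width: 33.5
```

Request:
step_arm:
  commands: [4,-34,0,0,0,0,200,4,-34,0,0,0,0,200,4,-34,0,0,0,0,200,4,-34,0,0,0,0,200,4,-34,0,0,0,0,200,3,-20,0,0,0,0,200,0,0,0,0,0,0,200,0,0,0,0,0,0,200]

```text
time_s: 7.5
position: [551.2, -202.7, 258.6]
tcp_rot: [-2.352, -2.08, -0.0]
force: [-0.1, 0.5, -0.0]
width: 33.3
```

```bash
python3 - <<'E'
from h import *; from cell import robot
import pickle
st,d=snap(robot,"wrist","w5");pickle.dump((st,d),open("w5.pkl","wb")); snap(robot,"side","s5"); snap(robot,"top","t5")
print(st['time_s'],st['position'],st['tcp_rot'],st['joint_pos'],st['force'],st['width'])
print(wproj(st,d,[552,-227,55]))
E
```

```text
7.5 [ 551.15033284 -202.65447582  258.63043953] [-2.35164755e+00 -2.08009060e+00 -1.00377382e-04] [-0.0840986   0.41588804  0.60299255  1.36849615 -0.23430899  1.4300122
  0.38949628] [-0.09278757  0.46223208 -0.04714495] 33.25144045271931
[324.34245235 226.48090029]
```

View pics/w5.png

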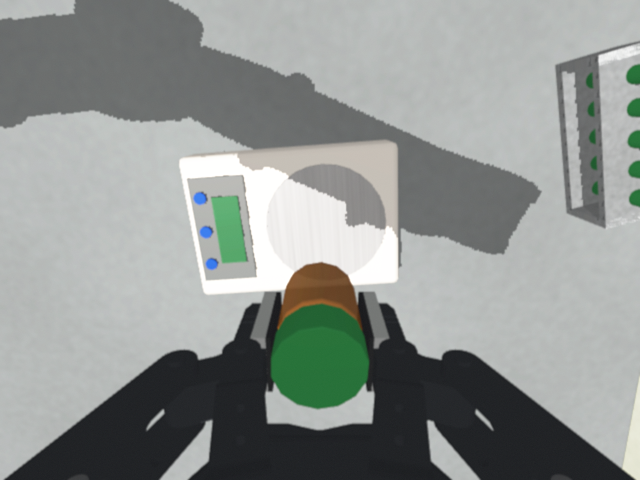

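View pics/s5.png

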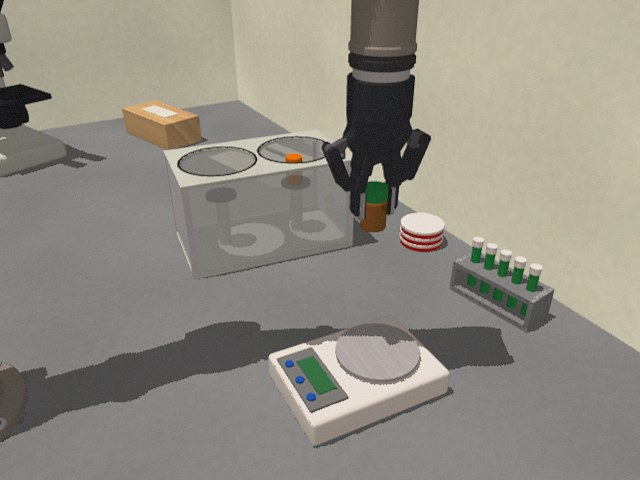

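View pics/t5.png

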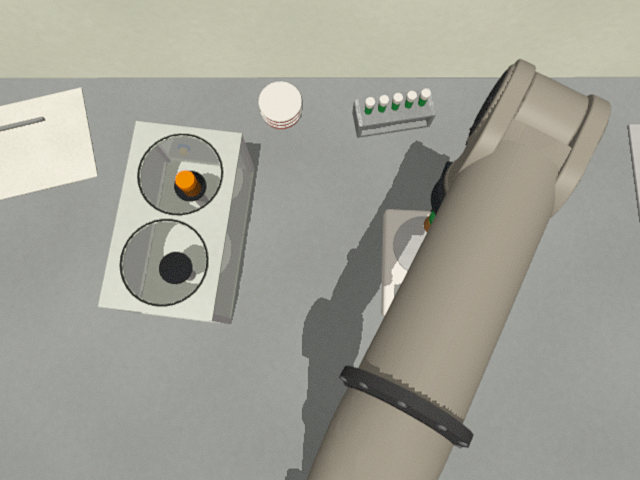

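The wrist view shows the pan spanning x 267–386 from y 163 down, with its bottom edge near y 280. I'll enlarge it for the centre.

```bash
python3 - <<'E'
import cv2
im=cv2.imread("pics/w5.png")[140:300,250:410]
cv2.imwrite("pics/w5c.png",cv2.resize(im,None,fx=3.7,fy=3.7,interpolation=cv2.INTER_CUBIC))
E
```

```text
(no output)
```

View pics/w5c.png

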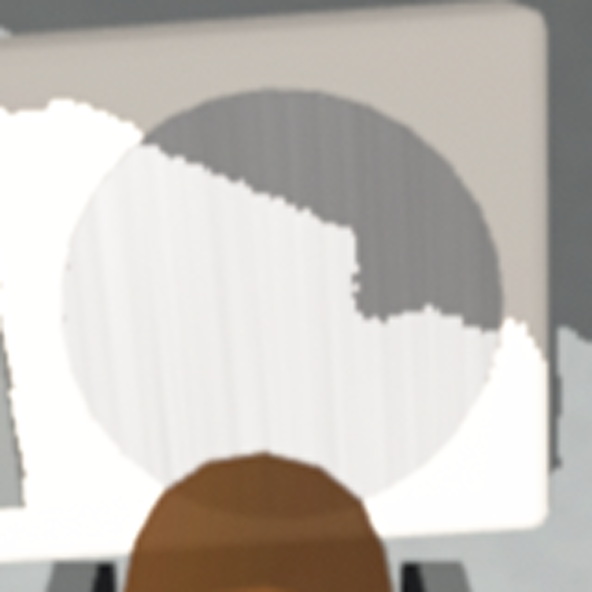

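```bash
python3 - <<'E'
from h import *; import pickle
from scipy.optimize import least_squares
np.set_printoptions(precision=1,suppress=True)
st,d=pickle.load(open("w5.pkl","rb"))
w=np.array([(61,310),(502,300),(281,88),(165,487),(142,138),(430,140),(400,490)])/3.7+[250,140]
s=np.array([(302,165),(430,53),(640,185),(500,281)])/4+[260,310]
t=np.array([(72,184),(317,184),(194,65),(194,304)])/4+[375,200]
th=np.linspace(0,2*np.pi,361)
def edge(f,pts,c):
    r=np.array([f([c[0]+60*np.cos(a),c[1]+60*np.sin(a),c[2]]) for a in th])
    return np.array([min(np.hypot(*(r-p).T))*(1 if cv2.pointPolygonTest(r.astype(np.float32).reshape(-1,1,2),tuple(map(float,p)),False)<0 else -1) for p in pts])
F={'w':(lambda X:wproj(st,d,X),w),'s':(lambda X:proj('side',X),s),'t':(lambda X:proj('top',X),t)}
for k,(f,p) in F.items():
    r=least_squares(lambda c:edge(f,p,[c[0],c[1],55]),[552,-227],diff_step=1e-3); print(k,r.x,r.fun)
r=least_squares(lambda c:np.concatenate([edge(f,p,c) for f,p in F.values()]),[552,-227,55],diff_step=1e-3); print("all",r.x,r.fun)
E
```

```text
w [ 554.3 -225.9] [-0.5 -1.2  0.5  0.2  0.6  0.5  0.9]
s [ 553.6 -227.4] [-0.2  0.4 -0.3  0.5]
t [ 551.6 -225.6] [ 0.1 -0.2 -0.1 -0.4]
all [ 553.9 -226.2   53.5] [-0.5 -0.7  0.7  0.4  0.4  0.7  1.5 -0.4  0.6  0.2  0.3  0.2 -0.2 -1.1
  0.8]
```

The pan centre is at (553.5, -226.3), with z fitted at 53.5 against the stated 55. The jar's bottom sits 15.6 mm below the TCP, so touchdown should come at TCP z of about 70. I'll go down to about 15 mm above that.

Request:
step_arm:
  commands: [1.5,-11.8,0,0,0,0,200,1,-11.8,-20,0,0,0,200,0,0,-30,0,0,0,200,0,0,-30,0,0,0,200,0,0,-30,0,0,0,200,0,0,-30,0,0,0,200,0,0,-20,0,0,0,200,0,0,-13,0,0,0,200]

```text
time_s: 8.65
position: [553.7, -227.6, 85.2]
tcp_rot: [-2.353, -2.08, 0.001]
force: [0.0, -0.3, -0.5]
width: 33.1
```

Request:
step_arm:
  commands: [0,0,0,0,0,0,200,0,0,0,0,0,0,200]

```text
time_s: 8.9
position: [554.9, -227.8, 87.3]
tcp_rot: [2.352, 2.08, 0.001]
force: [0.4, 0.0, -0.2]
width: 32.8
```

```bash
python3 - <<'E'
from h import *; from cell import robot
st,d=snap(robot,"wrist","w6"); _,e=snap(robot,"side","s6")
cv2.imwrite("pics/s6c.png",cv2.resize(e['color'][220:440,250:470],None,fx=2.7,fy=2.7,interpolation=cv2.INTER_CUBIC))
print(st['time_s'],st['position'],st['tcp_rot'],st['force'],st['width'])
E
```

```text
8.9 [ 554.86683903 -227.83505645   87.34611158] [2.35216151e+00 2.07955736e+00 1.22028935e-03] [ 0.4484944   0.01887606 -0.21637286] 32.799586874947906
```

View pics/s6c.png

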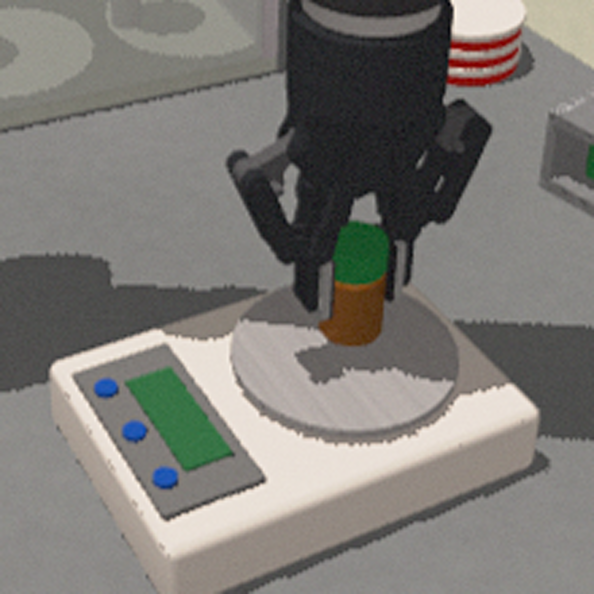

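View pics/w6.png

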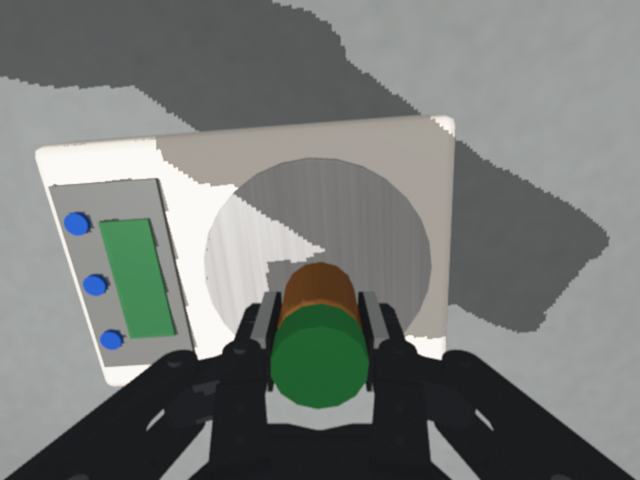

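The jar is upright over the middle of the pan. I'll lower it slowly and watch the force.

Request:
step_arm:
  commands: [-1,1,-4,0,0,0,200,0,0,-4,0,0,0,200,0,0,-3,0,0,0,200,0,0,-1,0,0,0,200,0,0,-0.5,0,0,0,200,0,0,0,0,0,0,200]

```text
time_s: 9.75
position: [553.1, -226.3, 73.8]
tcp_rot: [2.354, 2.081, 0.0]
force: [0.0, -0.7, -0.6]
width: 33.3
```

Request:
step_arm:
  commands: [0,0,-0.5,0,0,0,200,0,0,-0.5,0,0,0,200,0,0,-0.5,0,0,0,200,0,0,0,0,0,0,200]

```text
time_s: 10.25
position: [553.0, -226.2, 72.3]
tcp_rot: [-2.354, -2.081, 0.0]
force: [0.3, -0.5, 0.0]
width: 33.1
```

Request:
step_arm:
  commands: [0,0,-0.5,0,0,0,200,0,0,-0.5,0,0,0,200,0,0,0,0,0,0,200]

```text
time_s: 10.62
position: [553.0, -226.2, 71.2]
tcp_rot: [-2.354, -2.081, 0.0]
force: [-0.6, -0.5, -0.9]
width: 33.4
```

Request:
step_arm:
  commands: [0,0,-0.4,0,0,0,200,0,0,0,0,0,0,200,0,0,0,0,0,0,200]

```text
time_s: 11.0
position: [553.1, -226.2, 70.9]
tcp_rot: [2.354, 2.081, 0.0]
force: [0.7, 0.6, -0.0]
width: 33.1
```

Request:
step_arm:
  commands: [0,0,-0.4,0,0,0,200,0,0,0,0,0,0,200]

```text
time_s: 11.25
position: [553.2, -226.3, 70.7]
tcp_rot: [2.354, 2.081, 0.0]
force: [-0.5, 0.5, 0.5]
width: 33.1
```

Request:
step_arm:
  commands: [0,0,-0.4,0,0,0,200,0,0,0,0,0,0,200]

```text
time_s: 11.5
position: [553.1, -226.3, 70.6]
tcp_rot: [2.354, 2.081, 0.0]
force: [-1.5, 0.5, 4.8]
width: 33.0
```

Request:
step_arm:
  commands: [0,0,-0.4,0,0,0,200,0,0,0,0,0,0,200]

```text
time_s: 11.75
position: [553.1, -226.3, 70.6]
tcp_rot: [2.354, 2.081, 0.001]
force: [-2.6, 0.7, 6.2]
width: 33.2
```

The jar touched down at TCP z 70.6, exactly as predicted, with about 6 N. I'll ease the load, then open to about 62 mm.

Request:
step_arm:
  commands: [0,0,0.6,0,0,0,200,0,0,0,0,0,0,150,0,0,0,0,0,0,135,0,0,0,0,0,0,110,0,0,0,0,0,0,85,0,0,0,0,0,0,60,0,0,0,0,0,0,60,0,0,0,0,0,0,60]

```text
time_s: 12.75
position: [553.1, -226.2, 70.3]
tcp_rot: [2.354, 2.081, 0.0]
force: [0.2, -0.7, -0.2]
width: 65.2
```

```bash
python3 - <<'E'
from h import *; from cell import robot
st,d=snap(robot,"wrist","w7"); 
print(st['time_s'],st['position'],st['force'],st['width'])
E
```

```text
12.75 [ 553.10272552 -226.23568781   70.30908199] [ 0.1762146  -0.69628311 -0.2208782 ] 65.20545309937378
```

View pics/w7.png

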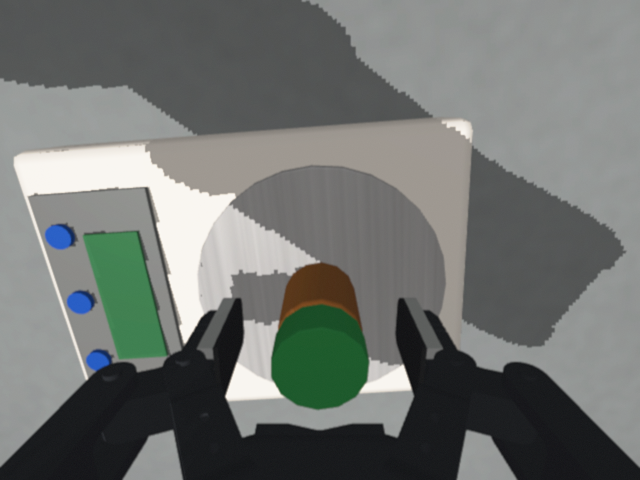

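The jar stands free between open pads that are clear on both sides. I'll pull straight up, then move aside so the cameras can see.

Request:
step_arm:
  commands: [0,0,8,0,0,0,60,0,0,20,0,0,0,60,0,0,25,0,0,0,60,0,0,30,0,0,0,60,0,0,30,0,0,0,60,0,0,30,0,0,0,60,0,0,30,0,0,0,60,0,0,20,0,0,0,60]

```text
time_s: 13.8
position: [553.4, -226.7, 265.8]
tcp_rot: [2.352, 2.079, 0.002]
force: [-0.0, 0.3, 0.2]
width: 65.2
```

Request:
step_arm:
  commands: [0,-30,0,0,0,0,60,0,-30,0,0,0,0,60,0,-30,0,0,0,0,60,0,-30,0,0,0,0,60,0,-30,0,0,0,0,60,0,-30,0,0,0,0,60,0,0,0,0,0,0,60,0,0,0,0,0,0,60]

```text
time_s: 14.8
position: [553.4, -405.5, 263.6]
tcp_rot: [-2.353, -2.081, -0.002]
force: [-0.8, -0.3, 0.3]
width: 65.4
```

```bash
python3 - <<'E'
from h import *; from cell import robot
st,a=snap(robot,"top","t8"); _,b=snap(robot,"side","s8")
print(st['time_s'],st['position'],st['force'],st['qvel'])
r=lambda i,x,y,w,h,f:cv2.resize(i['color'][y:y+h,x:x+w],None,fx=f,fy=f,interpolation=cv2.INTER_CUBIC)
cv2.imwrite("pics/c8.png",np.hstack([r(a,370,200,110,130,3.6),r(b,260,290,110*1+85,130,3.6)][0:1]+[cv2.resize(b['color'][290:450,260:450],(398,468))]))
E
```

```text
14.8 [ 553.39904959 -405.54801078  263.59786167] [-0.84607136 -0.33741553  0.27602419] [-0.0205524  -0.00889551 -0.01248217  0.00600935 -0.00200676 -0.00109293
  0.00161337]
```

View pics/c8.png

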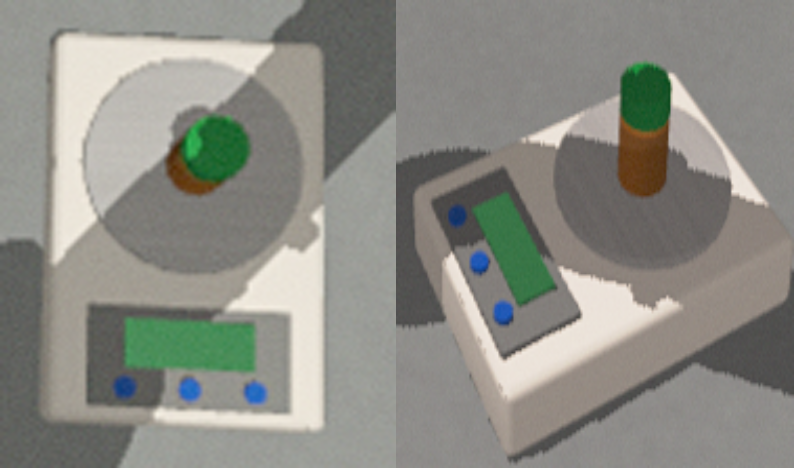

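View pics/s8.png

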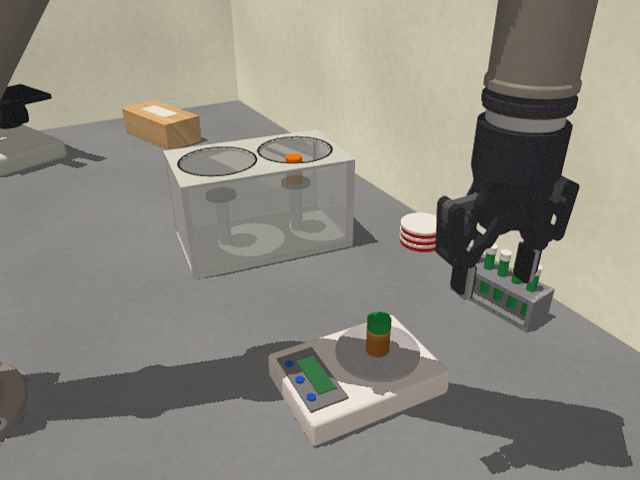

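View pics/t8.png

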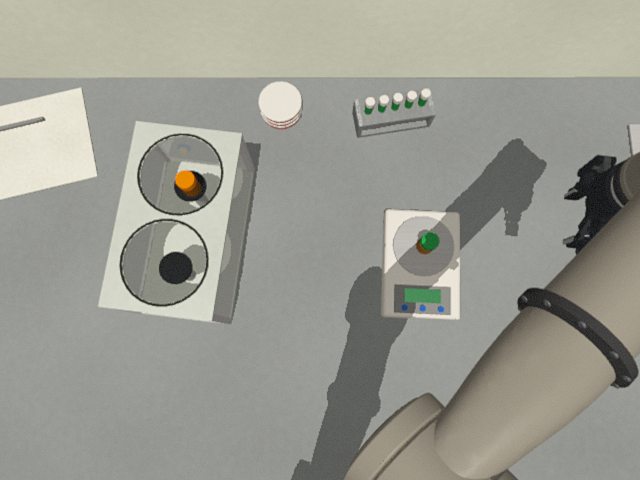

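The jar stands upright on the pan, with its cap top at (430,241) in the top view. The orange jar looks unchanged. I'll check both numerically, then hand in.

```bash
python3 - <<'E'
from h import *
a=tuple((np.array((216.5,148.5))/3.6)+[370,200]); b=tuple(np.array((645,80-1))*[190/398,160/468]+[0,0]-[396*190/398,0]+[260,290])
print(b, tri(b,a), ray('top',a,111))
for n in("side","top"):
    x=cv2.imread(f"pics/{n}0.png"); y=cv2.imread(f"pics/{n}8.png") if 0 else cv2.imread(f"pics/{n[0]}8.png")
    for im in(x,y):
        m=cv2.inRange(cv2.cvtColor(im,cv2.COLOR_BGR2HSV),(8,200,150),(20,255,255)); m[:, :170]=0; m[:,320:]=0; m[:140]=0; m[220:]=0
        M=cv2.moments(m,True); print(n,M['m00'],M['m10']/M['m00'],M['m01']/M['m00'])
from cell import robot
print(robot.read_state()['qvel'].round(3) if hasattr(robot.read_state()['qvel'],'round') else 0)
robot.sign_off()
E
```

```text
(np.float64(378.8693467336683), np.float64(317.008547008547)) (array([ 551.37344545, -226.20988942,  112.8998866 ]), array([-1.05487068,  0.2946129 ]), array([ 0.39825658, -0.89304794])) [ 550.06175612 -225.83401088]
side 85.0 293.16470588235296 156.83529411764707
side 103.0 292.6796116504854 157.45631067961165
top 282.0 184.70921985815602 179.72695035460993
top 292.0 184.80479452054794 179.8972602739726
[-0.006 -0.001 -0.     0.003  0.002 -0.002  0.001]
the job is handed in; nothing more can be done
```

The green-capped jar now stands upright near the middle of the balance pan, released, and the job is handed in at about 15 s of the 48 s allowed. I lifted it out through the port, carried it over, and set it down under force watch. It touched down at about 6 N.

**Jar on the pan:** its cap top measures about (551, -226, 113) mm. That is within 2–3 mm of the fitted pan centre, (553.5, -226.3), and agrees with the expected cap height of 111 mm.

**Orange jar:** it looks undisturbed. Its cap moved by no more than 0.2 px in the top view and 0.8 px in the side view, where shading on it had changed.

**Arm:** it is parked about 180 mm away from the pan, touching nothing.

**Small disagreements:** the three cameras' pan centres differed by about 3 mm in x. Fitted pan height was 53.5 mm against the stated 55 mm, but touchdown at TCP z 70.6 mm was exactly what 55 mm predicts.

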